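# Weigh the leftover salt tablets and store the reading

### The arm

A 7-joint arm with a two-finger parallel gripper is mounted at the origin on the work surface. World frame = base frame: x ahead of the robot, y to its left, z up, the work surface at z = 0. Lengths are in m, angles in rad, forces in N, time in s.
With the tool pointing down it reaches from about 0.35 to 0.775 m from the base axis. Payload 3.1 kg.
Tool frame: the origin (TCP) lies midway between the tips of the shut fingers; the grasp point (between the pads) lies 19 mm behind it; z points along the fingers, y is the line along which they close (so a half turn about z gives the same grasp; the last joint's range is limited). The gripper opens to 85 mm and grips with 20 to 120 N. Pads are 22 mm wide; open, the fingers measure 114 mm over their backs; the gripper's body (76 mm by 85 mm) begins 54 mm behind the grasp point. The pads swing forward as they close: fully open they stand 13 mm farther back than shut.
Start: joints at [-1.167, 0.311, 0.014, 1.512, -0.004, 1.319, -0.027], TCP at [0.237, 0.496, 0.231] pointing down, gripper open.
Joint ranges: [-2.7, 2.7], [-0.3, 1.91], [-1.27, 1.3], [0.12, 2.57], [-1.44, 4.58], [0.2, 2.03], [-3.05, 3.05]. Speed limits (rad/s): [2.79, 2.79, 3.14, 3.14, 3.14, 3.14, 3.14].

### API

Orientations are given as a unit quaternion [w, x, y, z].
In Python, from cell import bot gives the robot as it stands. The module is installed in compiled form; this text tells all that it offers.
- The arm moves only by the tool servo_tool, never from a script. Its argument "targets" is a list of rows, each a list of 3 entries, a list of its own where there are three numbers: the turn, a rotation vector about the tool's x, y, z in rad, then the shift along the tool's x, y, z in cm, then the closure, from 0 (fully open) to 1 (shut). A call has 1 to 20 rows; each row shifts and turns the commanded pose from where the row before left it, along the tool's axes as they then stand; what a row does not reach is not made up. A row lasts 1/10 s, in which the tool goes at most 50 mm and 8.59 degrees, less where a joint would pass 70% of its speed; a pose out of reach is approached as far as the arm can. A call with a gripper value outside its range is refused whole. The fingers move at their own pace and stop on an object; "squeeze" is the grip in N (left out, the last holds). Time passes only in rows, so rows that do not move let the fingers close. It gives the time, the measured TCP pose, the force, the opening and the grip force at its end, in the units of the state.
- bot.observe(): the state, without advancing time (a new reading comes with each control period).
- bot.snapshot(name): name is "side" or "top"; returns the picture (384x512x3 uint8, red, green, blue); there is no depth.
- bot.camera_model(name): a dict with "mtx" (3x3 intrinsics, pixels), "R" (3x3) and "t" (3): a world point X has camera coordinates R X + t. Camera axes: x right, y down, z forward; pixel columns grow to the right and rows downward; lengths in m; the calibration is good to about 2 mm. A picture is of the moment at which its call begins. camera_model takes no time and is no camera call.
- bot.job_done(): hands the job in; it is judged then, once.
Trained networks look in the newest picture that a camera, given by its name, has taken for a name from the list of things; names that differ only in an ending like _2 or _b are one class to them, and where a whole thing is asked for, a point or a joint stands for the part that bears it (a point fixed in the world has none). Each returns a list of dicts, best first, with "score" (0 to 1); they miss things now and then, are a little off and sometimes report something else, mostly with a low value. They report only what shows in the picture. A call takes as long as a camera call.
- bot.trace(camera, target): "mask" (384x512 bool, what is visible of it) and "box" ([left, top, right, bottom] in pixels, round what is visible of it).
The state is a dict: "clock": time; "joints": joint angles; "joint_vel": joint speeds; "joint_torque": joint torques, N m; "position": TCP position; "tcp_rot": TCP orientation; "contact_force": force on the tool from outside, world axes, zero at the start; "wrist_torque": the same for the moment, N m; "gripper_width": opening from 0.0 (shut) to 1.0 (fully open); "gripper_force": force on a finger pad.
Only numpy, scipy, OpenCV 4.12 (cv2) and the standard library are available. Lean on these libraries where they do the work, as an engineer would, in place of code of your own. Each camera call takes 0.05 s, during which the arm holds its last target. There are 200 camera calls.

### The job

Weigh the salt tablets left on the black mat: stand the empty blue bowl upright in the middle of the scale's round weighing plate, let go of it and press the blue tare key right down, then put every salt tablet from the mat into the bowl, and do not press tare again once there is salt in the bowl. When all of them lie in the bowl, take the orange stylus out of its stand, press the red memory key at the bottom of the small recess in the scale right down with the stylus's tip, and hang the stylus back in its stand as it was. Leave the bowl of tablets on the plate, and do not move the teacup and saucer, the carafe or the grey filter.

Things in the scene. Friction and masses are not known exactly. Their poses are not given: they have to be found in the camera images.
- scale: grey kitchen scale fixed to the worktop: flat case 240 mm (its x) by 170 mm (its y) by 30 mm high, origin at the centre of its underside. A round steel weighing plate of 150 mm diameter, 4 mm proud of the case, lies 35 mm to +x of the origin. The control strip with a dark display in its middle runs along the -x edge: tare key towards +y, recessed memory key towards -y. The plate does not sink
- pan (a point): centre of the top of the weighing plate, 34 mm above the worktop; axes as the scale's
- tare (a joint): travel of the blue tare key, 0 up to 0.004 m fully down; spring: starts to move at about 1.2 N, fully down at 4 N; springs back when released
- tare_top (a point): centre of the top of the tare key, a blue round cap of 24 mm diameter standing 6 mm above the case when up (2 mm when fully down)
- store (a joint): travel of the red memory key in the recess, 0 up to 0.004 m fully down; spring: starts to move at about 1.2 N, fully down at 4 N; springs back when released
- store_top (a point): centre of the top of the red memory key, a cap of 11 mm diameter at the bottom of a round recess of 15 mm diameter; when up its top is 7 mm below the top of the case, too narrow for fingers
- bowl: thick blue stoneware bowl, 320 g, 136 mm across the rim and 52 mm high, foot 100 mm across; wall 8 mm thick, almost upright (outer radius 66 mm at 14 mm height, 68 mm at the rim), inner floor 8 mm above the underside; origin at the centre of its underside, z up. It is easily pinched by the wall at the rim, one finger inside
- tab1: a white round water-softener salt tablet, 30 mm across and 15 mm thick, about 20 g; origin at the centre of its underside, z along its axis. Starts flat on the mat; may be absent
- tab2: a white round water-softener salt tablet, 30 mm across and 15 mm thick, about 20 g; origin at the centre of its underside, z along its axis. Starts flat on the mat; may be absent
- tab3: a white round water-softener salt tablet, 30 mm across and 15 mm thick, about 20 g; origin at the centre of its underside, z along its axis. Starts flat on the mat; may be absent
- tab4: a white round water-softener salt tablet, 30 mm across and 15 mm thick, about 20 g; origin at the centre of its underside, z along its axis. Starts flat on the mat; may be absent
- tab5: a white round water-softener salt tablet, 30 mm across and 15 mm thick, about 20 g; origin at the centre of its underside, z along its axis. Starts flat on the mat; may be absent
- mat: black rubber mat, 150 mm (its x) by 130 mm (its y), 4 mm thick, fixed; the tablets start on it; origin at the centre of its underside
- stylus: orange stylus, 120 mm long, 50 g, starts hanging upright in its stand; origin at the tip (lower end), z up along it. Steel shaft of 6 mm diameter at the lowest 20 mm and 8 mm up to 60 mm, orange flange 38 mm across from 60 to 66 mm, above it a square grip, 16 by 16 mm with its sides along x and y, from 66 to 120 mm
- stand: white tube stand fixed to the worktop: foot 68 mm across and 10 mm high, tube 44 to 48 mm outside, 70 mm high with a through hole of 20 mm diameter; origin at the centre of its underside. The stylus hangs in the hole, its flange resting on the tube's top and its tip 10 mm above the worktop
- stand_top (a point): centre of the hole's mouth at the top of the stand, 70 mm above the worktop
- saucer: white saucer, 136 mm across, 12 mm high, origin at the centre of its underside; leave it alone
- cup: white teacup on the saucer, 82 mm across, 58 mm high, with a handle; origin at the centre of its underside; leave it alone
- carafe: empty glass carafe, 90 mm across, 150 mm high; origin at the centre of its underside; leave it alone
- filter: grey cylindrical mesh filter, 84 mm across, 82 mm high, standing; origin at the centre of its underside; leave it alone

How it is judged:
On the way, in this order (a step that is already met when the one before it is completed fails the run):
1. the empty bowl stands released in the middle of the weighing plate (horizontal distance between bowl and pan below 0.035 m and z of bowl in the frame of pan between -0.004 and 0.004 m and angle between bowl's own z axis and vertical below 0.08 rad and contact force between the fingers and bowl below 0.1 N and distance between each of tab1, tab2, tab3, tab4, tab5 and bowl above 0.075 m and linear speed of bowl below 0.02 m/s), for 0.3 s.
2. tare is pressed with the empty bowl on the plate (value of joint tare above 0.003 m and horizontal distance between bowl and pan below 0.06 m and z of bowl in the frame of pan between -0.004 and 0.004 m and angle between bowl's own z axis and vertical below 0.08 rad and contact force between the fingers and bowl below 0.1 N and distance between each of tab1, tab2, tab3, tab4, tab5 and bowl above 0.075 m), for 0.1 s.
3. all tablets present lie in the bowl on the plate, let go (horizontal distance between bowl and pan below 0.06 m and z of bowl in the frame of pan between -0.004 and 0.004 m and angle between bowl's own z axis and vertical below 0.08 rad and horizontal distance between each of tab1, tab2, tab3, tab4, tab5 and bowl below 0.062 m and z of tab1 in the frame of bowl between 0.002 and 0.05 m and z of tab2 in the frame of bowl between 0.002 and 0.05 m and z of tab3 in the frame of bowl between 0.002 and 0.05 m and z of tab4 in the frame of bowl between 0.002 and 0.05 m and z of tab5 in the frame of bowl between 0.002 and 0.05 m and contact force between the fingers and tab1 below 0.1 N and contact force between the fingers and tab2 below 0.1 N and contact force between the fingers and tab3 below 0.1 N and contact force between the fingers and tab4 below 0.1 N and contact force between the fingers and tab5 below 0.1 N), for 0.3 s.
4. the memory key is pressed down with the stylus's tip while all tablets lie in the bowl on the plate (value of joint store above 0.003 m and distance between stylus and store_top below 0.008 m and horizontal distance between bowl and pan below 0.06 m and z of bowl in the frame of pan between -0.004 and 0.004 m and angle between bowl's own z axis and vertical below 0.08 rad and horizontal distance between each of tab1, tab2, tab3, tab4, tab5 and bowl below 0.062 m and z of tab1 in the frame of bowl between 0.002 and 0.05 m and z of tab2 in the frame of bowl between 0.002 and 0.05 m and z of tab3 in the frame of bowl between 0.002 and 0.05 m and z of tab4 in the frame of bowl between 0.002 and 0.05 m and z of tab5 in the frame of bowl between 0.002 and 0.05 m), for 0.15 s.
At the end, for the whole second after the job is handed in: the bowl stands upright on the weighing plate, within 45 mm of its centre, with every tablet present inside it; the stylus hangs upright (within 7 degrees) in its stand with its flange on the tube (within 5 mm); both keys are up and all is at rest (horizontal distance between bowl and pan below 0.045 m and z of bowl in the frame of pan between -0.004 and 0.004 m and angle between bowl's own z axis and vertical below 0.08 rad and horizontal distance between each of tab1, tab2, tab3, tab4, tab5 and bowl below 0.062 m and z of tab1 in the frame of bowl between 0.002 and 0.05 m and z of tab2 in the frame of bowl between 0.002 and 0.05 m and z of tab3 in the frame of bowl between 0.002 and 0.05 m and z of tab4 in the frame of bowl between 0.002 and 0.05 m and z of tab5 in the frame of bowl between 0.002 and 0.05 m and horizontal distance between stylus and stand_top below 0.012 m and z of stylus in the frame of stand_top between -0.065 and -0.055 m and angle between stylus's own z axis and vertical below 0.12 rad and linear speed of each of bowl, stylus below 0.02 m/s and value of joint each of tare, store below 0.001 m); the robot touches nothing.
It fails at once if tare pressed while a tablet is in the bowl (value of joint tare above 0.002 m and ((horizontal distance between tab1 and bowl below 0.062 m and z of tab1 in the frame of bowl between 0.002 and 0.05 m) or (horizontal distance between tab2 and bowl below 0.062 m and z of tab2 in the frame of bowl between 0.002 and 0.05 m) or (horizontal distance between tab3 and bowl below 0.062 m and z of tab3 in the frame of bowl between 0.002 and 0.05 m) or (horizontal distance between tab4 and bowl below 0.062 m and z of tab4 in the frame of bowl between 0.002 and 0.05 m) or (horizontal distance between tab5 and bowl below 0.062 m and z of tab5 in the frame of bowl between 0.002 and 0.05 m))).
It fails at once if memory key pressed while a tablet is still away from the bowl (value of joint store above 0.002 m and distance between any of tab1, tab2, tab3, tab4, tab5 and bowl above 0.12 m).
It fails at once if the teacup, saucer, carafe or filter moved more than 30 mm (distance of any of cup, saucer, carafe, filter from where it was at the start of the episode above 0.03 m).
Of tab1, tab2, tab3, tab4, tab5 only 3 to 5 are there at a start; the rules pass over those that are not, and their reading is None.
At some moment in a run one of bowl, tab1, tab2, tab3, tab4, tab5 may be knocked a few centimetres aside while the robot is not near it.
It also fails if it takes over 208 s, if anything falls off the work surface, if the arm or the gripper's body presses on something with over 40 N, if the wrist force passes 120 N, or if a joint passes its speed limit or range.

## Working session

There is one attempt and no reset: what is moved stays moved. The work goes in short steps, Python scripts to look and compute and a tool call to move; the robot and the scene stay as the last step left them, time stands still between calls to the robot, and variables do not carry over. Pictures are saved under pics/ and viewed, at most 14 in all, crops included, and the job is handed in when it is done.

Besides the shell and the picture viewer there is one more tool, called after "Emit:" as name([rows], argument=value, ...), one row to a line, values as JSON. servo_tool: Moves the arm, as the interface text tells. Its arguments: {"type":"object","properties":{"targets":{"type":"array"},"squeeze":{"type":"number"}},"required":["targets"]}

```bash
mkdir -p pics; cat > h.py <<'E'
import numpy as np, cv2
from cell import bot
from scipy.spatial.transform import Rotation as Rn
def ray(c,uv,z):
    m=bot.camera_model(c);K,R,t=map(np.array,(m["mtx"],m["R"],m["t"]))
    C=-R.T@t; d=R.T@np.linalg.inv(K)@np.array([uv[0],uv[1],1.0]); return C+d*(z-C[2])/d[2]
def proj(c,X):
    m=bot.camera_model(c);K,R,t=map(np.array,(m["mtx"],m["R"],m["t"])); p=K@(R@np.array(X)+t); return p[:2]/p[2]
def save(c,n,crop=None,s=1):
    im=bot.snapshot(c)[:,:,::-1]
    if crop: l,t,r,b=crop; im=im[t:b,l:r]
    cv2.imwrite("pics/"+n+".png",cv2.resize(im,None,fx=s,fy=s,interpolation=cv2.INTER_CUBIC))
def st():
    o=bot.observe(); w=o["tcp_rot"]; M=Rn.from_quat([w[1],w[2],w[3],w[0]]).as_matrix()
    return o,np.array(o["position"]),M
E
python3 - <<'E'
from h import *
save("top","t0");save("side","s0")
o,p,M=st();print(o["clock"],p,M.round(3).tolist(),o["contact_force"])
for c in("top","side"):
    m=bot.camera_model(c);print(c,(-np.array(m["R"]).T@m["t"]).round(3))
for n in("scale","bowl","tab1","mat","stylus","stand","saucer","cup","carafe","filter"):
    for d in bot.trace("top",n)[:6]:
        ys,xs=np.nonzero(d["mask"]);print(n,round(d["score"],2),np.round(d["box"]),xs.mean().round(1),ys.mean().round(1),len(xs))
E
```

```text
0.1 [0.23688599 0.49567139 0.2303455 ] [[-0.902, 0.431, -0.001], [0.431, 0.902, -0.002], [-0.0, -0.002, -1.0]] [-0.38226141 -0.66887179  0.00903086]
top [ 0.357 -0.089  1.346]
side [-0.028  0.497  0.619]
scale 0.9 [178. 140. 252. 236.] 214.7 186.4 5784
bowl 0.7 [289. 135. 341. 187.] 313.1 161.0 2034
tab1 0.68 [ 85. 258.  96. 268.] 90.0 264.2 109
tab1 0.6 [117. 231. 135. 240.] 123.3 234.4 98
tab1 0.44 [100. 248. 117. 258.] 106.9 251.2 105
mat 0.69 [ 81. 218. 142. 282.] 108.8 248.9 2317
mat 0.57 [200.  95. 228. 129.] 212.5 111.8 864
mat 0.46 [ 98. 157. 113. 172.] 102.5 163.0 182
stylus 0.75 [ 97. 156. 114. 168.] 102.9 163.4 168
stylus 0.69 [101. 248. 116. 260.] 107.2 251.1 112
stand 0.69 [ 99. 156. 123. 181.] 112.8 171.0 290
stand 0.27 [174. 138. 252. 235.] 214.6 186.5 5840
saucer 0.77 [284. 228. 332. 283.] 305.5 254.9 1240
cup 0.81 [294. 240. 326. 273.] 308.4 255.3 806
carafe 0.86 [384. 198. 429. 234.] 406.7 214.9 1257
carafe 0.36 [102. 248. 116. 256.] 107.6 250.9 109
filter 0.85 [198.  96. 229. 128.] 212.4 111.5 843
```

View pics/t0.png

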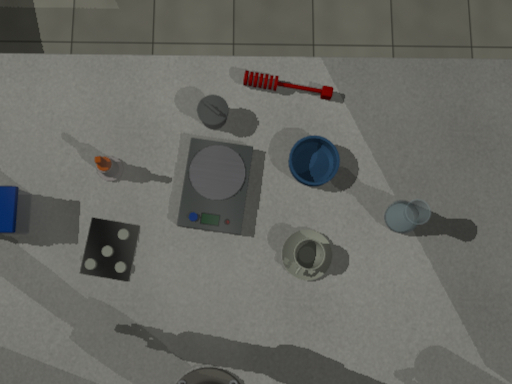

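View pics/s0.png

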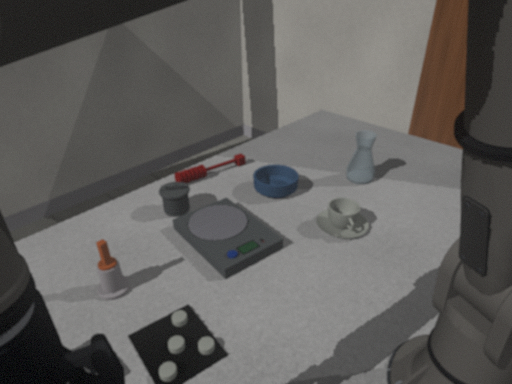

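The top view shows four tablets on the mat at (123,234), (107,251), (90,264) and (120,267), the bowl at (313,161), the plate at (217,173), blue tare at (194,217), red store at (227,222), and the stylus at (102,162). The side view shows the same four tablets. Next I measure positions with both cameras.

```bash
cat > m.py <<'E'
from h import *
from scipy.optimize import least_squares
def blob(c,mask_fn,box,n=1):
    im=IM[c].astype(int);l,t,r,b=box;s=np.zeros(im.shape[:2],np.uint8);s[t:b,l:r]=mask_fn(im)[t:b,l:r]
    k,lab,sta,cen=cv2.connectedComponentsWithStats(s)
    o=sorted(range(1,k),key=lambda i:-sta[i,4])[:n];return [(cen[i].round(1),int(sta[i,4])) for i in o]
white=lambda im:(im.min(2)>75)
blue=lambda im:(im[...,2]>im[...,0]*1.6+15)
red=lambda im:(im[...,0]>im[...,1]*1.6+15)
E
python3 - <<'E'
import m; from m import *
m.IM={c:bot.snapshot(c) for c in("top","side")}
for c in m.IM: print(c,np.array(bot.camera_model(c)["mtx"]).round(0).tolist())
def show(n,c,bl,z):
    for q,a in bl: print(n,c,q,a,ray(c,q,z)[:2].round(4))
def hole(c,l): return c
for c,b in (("top",(82,218,140,280)),("side",(130,305,226,383))): show("tab",c,blob(c,white,b,5),.0115 if c=="side" else .019)
for c,b in (("top",(186,208,204,226)),("side",(222,246,242,262))): show("tare",c,blob(c,blue,b,1),.036)
for c,b in (("top",(220,212,234,230)),("side",(255,235,270,246))): show("store",c,blob(c,red,b,1),.023)
for c,b in (("top",(90,150,115,175)),("side",(90,235,122,275))): show("stylus",c,blob(c,red,b,1),.10)
for c,b in (("top",(280,125,350,195)),("side",(245,160,305,200))): show("bowl",c,blob(c,blue,b,1),.04)
for n,zz in (("scale",.03),("mat",.004),("saucer",.01),("stand",.06),("bowl",.052)):
  for c in("top","side"):
    for d in bot.trace(c,n)[:1]:
        cs=max(cv2.findContours(d["mask"].astype(np.uint8),0,1)[0],key=len); (x,y),wh,a=cv2.minAreaRect(cs)
        print(n,c,round(d["score"],2),"rect",round(x,1),round(y,1),wh,a,ray(c,(x,y),zz)[:2].round(4),np.array([ray(c,q,zz)[:2] for q in cv2.boxPoints(((x,y),wh,a))]).round(3).tolist() if c=="top" else "")
im=m.IM["top"][130:280,78:260,::-1];cv2.imwrite("pics/c1.png",cv2.resize(im,None,fx=4,fy=4,interpolation=2))
im=m.IM["side"][170:384,80:290,::-1];cv2.imwrite("pics/c2.png",cv2.resize(im,None,fx=2.8,fy=2.8,interpolation=2))
E
```

```text
top [[499.0, 0.0, 255.0], [0.0, 499.0, 190.0], [0.0, 0.0, 1.0]]
side [[392.0, 0.0, 255.0], [0.0, 392.0, 196.0], [0.0, 0.0, 1.0]]
tab top [136.1 262. ] 269 [0.3722 0.1892]
tab top [ 84.8 232.4] 220 [0.4491 0.3265]
tab top [124.6 220.2] 178 [0.4817 0.2237]
tab top [ 93.8 277.4] 114 [0.3324 0.2971]
tab top [ 89.7 263.8] 100 [0.3673 0.3094]
tab side [154.4 315. ] 1069 [0.486  0.2608]
tab side [213.2 319.8] 849 [0.3928 0.1888]
tab side [211.4 373.6] 565 [0.3086 0.2656]
tab side [137.7 367.8] 542 [0.4089 0.346 ]
tab side [166.8 370.5] 266 [0.3683 0.3144]
tare top [192.9 216.3] 61 [0.491  0.0418]
tare side [231.7 253.8] 54 [0.4871 0.05  ]
store top [227. 221.] 1 [ 0.4801 -0.0473]
stylus top [ 97.7 159.3] 24 [0.6283 0.2786]
stylus side [100. 243.] 1 [0.6577 0.2652]
bowl top [313.9 160.1] 1851 [ 0.6429 -0.2789]
scale top 0.97 rect 214.4 186.1 (65.05382537841797, 90.36825561523438) 8.13010311126709 [ 0.5725 -0.0131] [[0.465, 0.087], [0.707, 0.058], [0.683, -0.116], [0.441, -0.083]]
scale side 0.75 rect 227.5 233.5 (97.58073425292969, 70.71067810058594) 45.0 [0.5551 0.0008] 
mat side 0.75 rect 177.8 346.0 (68.91375732421875, 77.82740020751953) 61.073577880859375 [0.3997 0.2692] 
saucer side 0.7 rect 341.2 223.9 (51.92253875732422, 25.287147521972656) 8.615649223327637 [ 0.3883 -0.2463] 
stand top 0.93 rect 112.4 171.0 (19.770288467407227, 22.97172737121582) 38.1572265625 [0.6062 0.2509] [[0.598, 0.289], [0.646, 0.255], [0.614, 0.213], [0.566, 0.247]]
stand side 0.62 rect 111.5 282.3 (33.08412551879883, 32.52424240112305) 75.25643920898438 [0.5777 0.2917] 
bowl top 0.92 rect 313.0 161.0 (49.497474670410156, 52.32590103149414) 45.0 [ 0.6379 -0.2747] [[0.635, -0.179], [0.737, -0.279], [0.641, -0.371], [0.541, -0.27]]
bowl side 0.71 rect 275.0 180.5 (33.0, 44.0) 90.0 [ 0.6168 -0.2436]
```

View pics/c1.png

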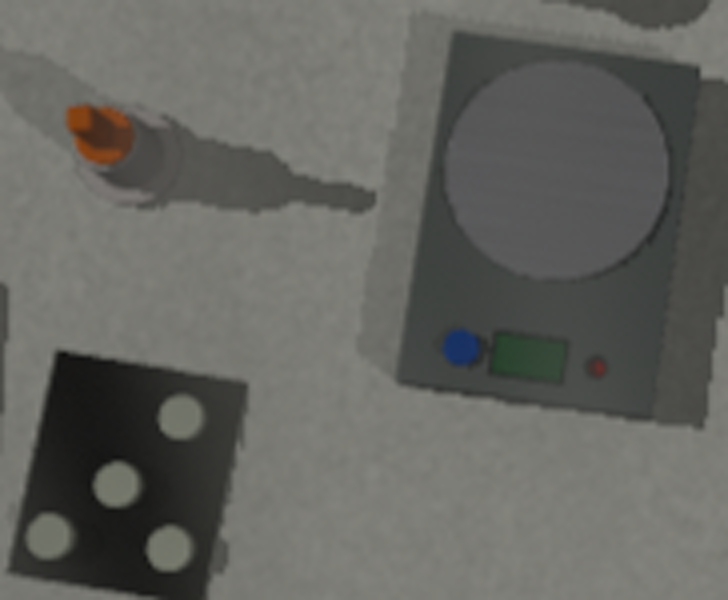

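View pics/c2.png

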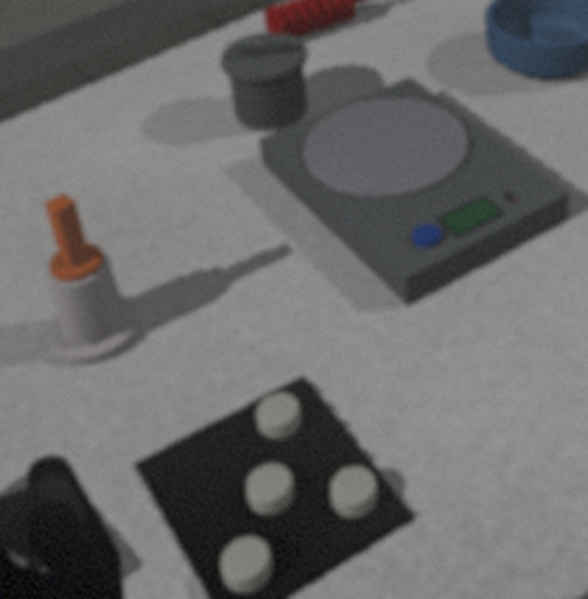

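Crop 1 confirms four tablets (crop pixels (181,417), (117,485), (49,536), (169,549)), tare (461,348), store (596,367), plate (557,170) and flange (104,136). Crop 2 shows the same layout. I'll compare both cameras on these.

```bash
python3 - <<'E'
from h import *
T=lambda u,v:((u+.5)/4-.5+78,(v+.5)/4-.5+130)
S=lambda u,v:((u+.5)/2.8-.5+80,(v+.5)/2.8-.5+170)
L=[("tabA",(181,417),(277,411),.019),("tabB",(117,485),(269,484),.019),("tabC",(49,536),(245,558),.019),("tabD",(169,549),(353,488),.019),("tare",(461,348),(427,234),.036),("store",(596,367),(511,197),.023),("plate",(557,170),(386,146),.034),("flange",(104,136),(76,260),.076),("grip",(79,117),(61,200),.13)]
for n,t,s,z in L:
    a=ray("top",T(*t),z);b=ray("side",S(*s),z);print(n,a[:2].round(4),b[:2].round(4),((a-b)*1000).round(1)[:2])
c=[ray("top",T(*q),.03)[:2] for q in((453,31),(700,67),(653,420),(399,382))];print(np.round(c,4).tolist())
c=np.array(c)
for i in range(4):
    d=c[(i+1)%4]-c[i];print(np.linalg.norm(d).round(4),np.degrees(np.arctan2(d[1],d[0])).round(1))
yc=c.mean(0);print(yc)
# bowl rim fit: outer rim circle from blue mask in both views
for cam in("top","side"):
    im=bot.snapshot(cam).astype(int);k=((im[...,2]>im[...,0]*1.35+8)).astype(np.uint8)
    l,t,r,b=(280,125,350,195) if cam=="top" else (245,160,305,200)
    z=np.zeros_like(k);z[t:b,l:r]=k[t:b,l:r];cs=max(cv2.findContours(z,0,1)[0],key=len)
    h=cv2.convexHull(cs)[:,0].astype(float);print(cam,len(h),h.min(0),h.max(0))
    W=np.array([ray(cam,q,.052)[:2] for q in h])
    if cam=="top":
        A=np.c_[2*W,np.ones(len(W))];s=np.linalg.lstsq(A,(W**2).sum(1),rcond=None)[0];print("circle",s[:2].round(4),np.sqrt(s[2]+s[:2]@s[:2]).round(4))
    e=cv2.fitEllipse(h.astype(np.float32));print(e)
cx=np.array([.64,-.27])
def box(cam,xy):
    P=np.array([proj(cam,[xy[0]+r*np.cos(a),xy[1]+r*np.sin(a),z]) for r,z in((.068,.052),(.05,0),(.066,.014)) for a in np.linspace(0,6.28,40)]);return P.min(0),P.max(0)
for xy in((.638,-.275),(.645,-.275),(.63,-.27)):print(xy,[np.r_[box(c,xy)].round(1).tolist() for c in("top","side")])
E
```

```text
tabA [0.4455 0.2267] [0.4424 0.2334] [ 3.1 -6.7]
tabB [0.4009 0.2665] [0.3978 0.2729] [ 3.1 -6.4]
tabC [0.3678 0.309 ] [0.3653 0.3146] [ 2.5 -5.6]
tabD [0.3595 0.2309] [0.3561 0.2375] [ 3.4 -6.6]
tare [0.4901 0.0419] [0.4877 0.048 ] [ 2.4 -6.1]
store [ 0.4791 -0.0463] [ 0.4817 -0.0451] [-2.6 -1.2]
plate [ 0.6098 -0.0194] [ 0.6052 -0.0113] [ 4.6 -8.1]
flange [0.6222 0.27  ] [0.6195 0.2757] [ 2.8 -5.7]
grip [0.6228 0.2706] [0.6214 0.2737] [ 1.3 -3.1]
[[0.7057, 0.0523], [0.682, -0.1147], [0.4437, -0.0843], [0.4681, 0.0827]]
0.1687 -98.1
0.2402 172.7
0.1688 81.7
0.2395 -7.3
[ 0.57488264 -0.01603584]
top 31 [289. 136.] [339. 185.]
circle [ 0.6399 -0.2766] 0.0672
((313.6833190917969, 160.45738220214844), (49.76316452026367, 50.35280227661133), 70.24313354492188)
side 21 [254. 166.] [297. 196.]
((274.81964111328125, 180.24632263183594), (31.07325553894043, 44.30692672729492), 85.78909301757812)
(0.638, -0.275) [[287.1, 136.1, 338.6, 187.7], [253.8, 163.6, 299.7, 198.0]]
(0.645, -0.275) [[287.0, 133.5, 338.6, 185.2], [252.1, 162.9, 297.8, 197.1]]
(0.63, -0.27) [[285.3, 139.0, 336.8, 190.6], [254.5, 164.9, 300.7, 199.7]]
```

Emit:
servo_tool([
  [[0,0,0.141],[0,0,0],1],
  [[0,0,0.141],[0,0,0],1],
  [[0,0,0.141],[0,0,0],1],
  [[0,0,0.141],[0,0,0],1],
  [[0,0,0.141],[0,0,0],1],
  [[0,0,0.141],[0,0,0],1],
  [[0,0,0.141],[0,0,0],1],
  [[0,0,0.138],[0,0,0],1],
  [[0,0,0],[-4,2,0],1],
  [[0,0,0],[-4,2,0],1],
  [[0,0,0],[-4,2,0],1],
  [[0,0,0],[-4,2,0],1],
  [[0,0,0],[-4,2,2],1],
  [[0,0,0],[-4,2,2],1],
  [[0,0,0],[-4,2,3],1],
  [[0,0,0],[-4,2,3],1],
  [[0,0,0],[-4,0,3],1],
  [[0,0,0],[-3.6,0,4],1],
  [[0,0,0],[0,0,0],1],
  [[0,0,0],[0,0,0],1],
])

```text
clock: 3.3
position: [0.3937, 0.1077, 0.0679]
tcp_rot: [-0.0, 0.708, 0.706, -0.001]
contact_force: [0.6, 0.4, 0.4]
gripper_width: 0.001
gripper_force: 0.0
```

```bash
python3 - <<'E'
from h import *
o,p,M=st();print(o["clock"],p,M.round(3).tolist(),o["contact_force"],proj("side",p),proj("top",p))
u=proj("side",p).astype(int);l,t=u-40
save("side","tip",(l,t,l+80,t+80),8);print(l,t)
E
```

```text
3.3 [0.39371548 0.10769294 0.06789274] [[0.003, 1.0, -0.002], [1.0, -0.003, -0.001], [-0.001, -0.002, -1.0]] [0.62458413 0.38301702 0.44279877] [241.91818106 276.60180469] [164.77124609 253.2092846 ]
201 236
```

View pics/tip.png

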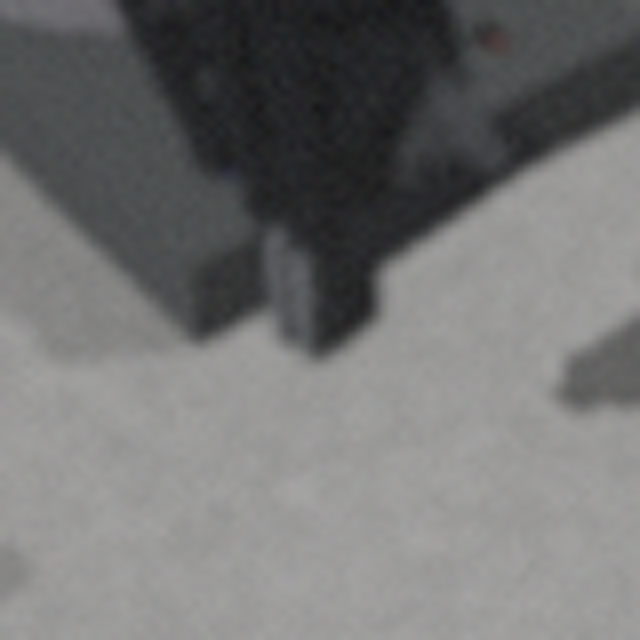

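The tip's bottom face sits at crop pixel about (330,325), against a prediction of (331,328), so the side camera agrees to within 1 mm. I'll check the scale through the side camera by fitting its corners.

```bash
python3 - <<'E'
from h import *
from scipy.optimize import least_squares
S=lambda u,v:((u+.5)/2.8-.5+80,(v+.5)/2.8-.5+170)
c=np.array([ray("side",S(*q),.03)[:2] for q in((410,80),(567,196),(408,277),(262,145))]);print(c.round(4).tolist(),c.mean(0))
for i in range(4):
    d=c[(i+1)%4]-c[i];print(np.linalg.norm(d).round(4),np.degrees(np.arctan2(d[1],d[0])).round(1))
# subpixel tablets in side: white blobs inside the mat polygon; model silhouette centroid
im=cv2.imread("pics/s0.png").astype(int).min(2); tp=cv2.imread("pics/t0.png").astype(int).min(2)
def sil(cam,xy):
    z=np.zeros((384*8,512*8),np.uint8)
    P=np.array([proj(cam,[xy[0]+.015*np.cos(a),xy[1]+.015*np.sin(a),h]) for h in(.004,.019) for a in np.linspace(0,6.28,60)],np.float32)
    h=cv2.convexHull(P)[:,0];m=cv2.moments(h);return np.array([m["m10"],m["m01"]])/m["m00"],m["m00"],h
for n,xy in dict(A=(.4430,.2315),B=(.3985,.271),C=(.3660,.313),D=(.357,.236)).items():
    for cam,I in(("side",im),("top",tp)):
        x=np.array(xy)
        for _ in range(6):
            q,a,h=sil(cam,x);u,v=np.round(q).astype(int);R=16 if cam=="side" else 8
            w=I[v-R:v+R+1,u-R:u+R+1];w=np.pad(w,((0,2*R+1-w.shape[0]),(0,0)))
            lo,hi=20,np.percentile(w,95 if cam=="top" else 90)
            b=(w>60).astype(np.uint8);k,lab,s,cen=cv2.connectedComponentsWithStats(b)
            i=lab[R,R]
            if i==0: i=1
            m=cen[i]+[u-R,v-R]
            x=x+(ray(cam,m,.0115)-ray(cam,q,.0115))[:2]
        print(n,cam,x.round(4),"area",s[i,4],round(a))
E
```

```text
[[0.6762, -0.1054], [0.4418, -0.0724], [0.4666, 0.0884], [0.6938, 0.0619]] [ 0.5696182  -0.00686476]
0.2367 172.0
0.1627 81.2
0.2288 -6.6
0.1682 -96.0
A side [0.4869 0.2149] area 986 209
A top [0.4462 0.2278] area 115 117
B side [0.4013 0.2718] area 269 272
B top [0.4018 0.2687] area 109 121Traceback (most recent call last):
  File "<stdin>", line 17, in <module>
  File "<stdin>", line 11, in sil
  File "h.py", line 8, in proj
    m=bot.camera_model(c);K,R,t=map(np.array,(m["mtx"],m["R"],m["t"])); p=K@(R@np.array(X)+t); return p[:2]/p[2]
ValueError: time passes only in moves, steps and waits
```

Emit:
servo_tool([
  [[0,0,0],[0,0,-4.5],0.45],
  [[0,0,0],[0,0,-4.5],0.45],
  [[0,0,0],[0,0,-4],0.45],
  [[0,0,0],[-4,2,0],0.45],
  [[0,0,0],[-4,2,0],0.45],
  [[0,0,0],[-4,2,0],0.45],
  [[0,0,0],[-4,2,0],0.45],
  [[0,0,0],[-4,2,0],0.45],
  [[0,0,0],[-4,2,0],0.45],
  [[0,0,0],[-4,2,0],0.45],
  [[0,0,0],[-4,2,0],0.45],
  [[0,0,0],[-4,1.5,0],0.45],
  [[0,0,0],[-2.2,0.7,0],0.45],
  [[0,0,0],[0,0,0],0.45],
  [[0,0,0],[0,0,0],0.45],
  [[0,0,0],[0,0,0],0.45],
])

```text
clock: 4.95
position: [0.5777, -0.2706, 0.199]
tcp_rot: [-0.0, 0.706, 0.709, 0.001]
contact_force: [-0.7, 1.3, 0.6]
gripper_width: 0.548
gripper_force: 0.0
```

```bash
python3 - <<'E'
from h import *
o,p,M=st();print(o["clock"],p,M.round(3).tolist(),o["gripper_width"])
save("side","b1",(200,110,360,230),5)
E
```

```text
4.95 [ 0.57769189 -0.27064274  0.19903302] [[-0.004, 1.0, 0.002], [1.0, 0.004, 0.002], [0.002, 0.002, -1.0]] 0.5481829338218902
```

View pics/b1.png

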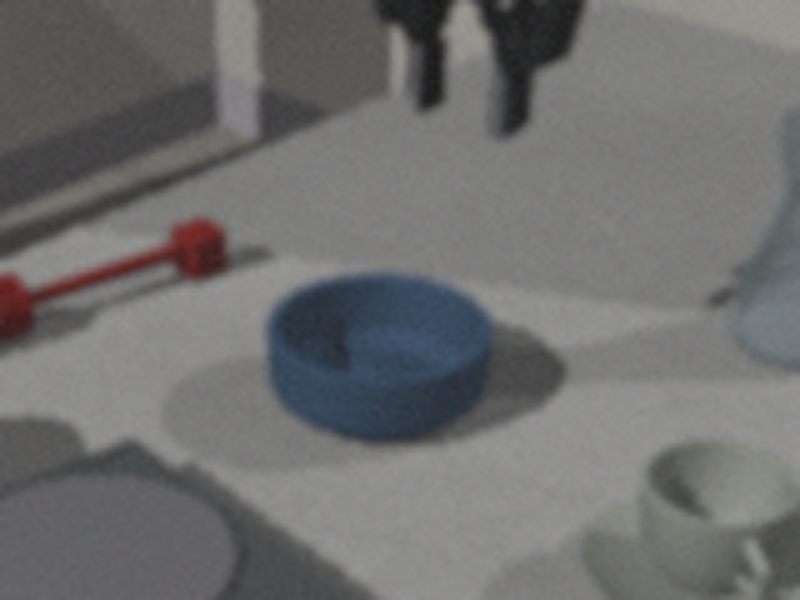

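The bowl sits clear, with its rim centred near (380,325) in the crop. The fingers are above its near wall, ready to descend.

Emit:
servo_tool([
  [[0,0,0],[-0.4,-0.2,4],0.45],
  [[0,0,0],[0,0,4],0.45],
  [[0,0,0],[0,0,4],0.45],
  [[0,0,0],[0,0,3],0.45],
  [[0,0,0],[0,0,1.7],0.45],
  [[0,0,0],[0,0,1],0.45],
  [[0,0,0],[0,0,0],0.45],
  [[0,0,0],[0,0,0],0.6],
  [[0,0,0],[0,0,0],0.75],
  [[0,0,0],[0,0,0],0.9],
  [[0,0,0],[0,0,0],1],
  [[0,0,0],[0,0,0],1],
  [[0,0,0],[0,0,0],1],
  [[0,0,0],[0,0,0],1],
  [[0,0,0],[0,0,0],1],
], squeeze=60)

```text
clock: 6.5
position: [0.5766, -0.2767, 0.024]
tcp_rot: [0.002, 0.706, 0.708, 0.002]
contact_force: [-2.3, 2.2, 6.4]
gripper_width: 0.115
gripper_force: 55.8
```

Emit:
servo_tool([
  [[0,0,0],[0,0,-1],1],
  [[0,0,0],[0,0,-2],1],
  [[0,0,0],[0,0,-3],1],
  [[0,0,0],[0,0,-3],1],
  [[0,0,0],[0,0,-3],1],
  [[0,0,0],[2,-0.3,0],1],
  [[0,0,0],[3,-0.4,0],1],
  [[0,0,0],[3,-0.4,0],1],
  [[0,0,0],[3,-0.4,0],1],
  [[0,0,0],[3,-0.4,0],1],
  [[0,0,0],[3,-0.4,0],1],
  [[0,0,0],[3,-0.4,0],1],
  [[0,0,0],[3,-0.4,0],1],
  [[0,0,0],[2,-0.1,0],1],
  [[0,0,0],[0.9,0,0],1],
  [[0,0,0],[0,0,0],1],
  [[0,0,0],[0,0,0],1],
  [[0,0,0],[0,0,0],1],
])

```text
clock: 8.3
position: [0.5421, -0.021, 0.1416]
tcp_rot: [0.001, 0.708, 0.706, -0.001]
contact_force: [0.5, -0.1, -3.7]
gripper_width: 0.102
gripper_force: 60.1
```

```bash
python3 - <<'E'
from h import *
o,p,M=st();print(o["clock"],p,M.round(3).tolist(),o["gripper_width"],o["contact_force"])
save("side","b2",(140,110,320,270),4)
E
```

```text
8.3 [ 0.54214597 -0.02101518  0.14158175] [[0.003, 1.0, 0.0], [1.0, -0.003, -0.002], [-0.002, 0.0, -1.0]] 0.10233275277931943 [ 0.50154138 -0.07323577 -3.65690104]
```

View pics/b2.png

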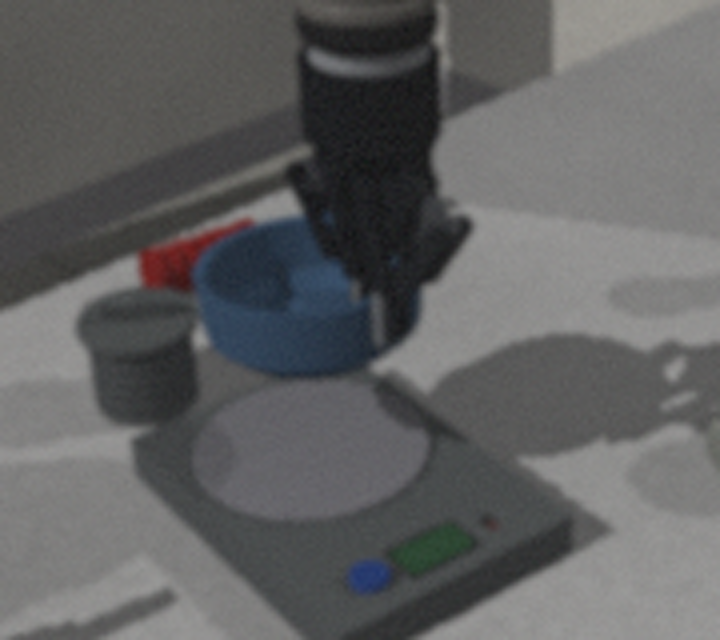

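The bowl hangs level above and behind the plate. Next I lower it and release.

Emit:
servo_tool([
  [[0,0,0],[0.3,0.3,2],1],
  [[0,0,0],[0,0,2],1],
  [[0,0,0],[0,0,2],1],
  [[0,0,0],[0,0,1],1],
  [[0,0,0],[0,0,0.5],1],
  [[0,0,0],[0,0,0.4],1],
  [[0,0,0],[0,0,0.3],1],
  [[0,0,0],[0,0,0.1],1],
  [[0,0,0],[0,0,0],1],
  [[0,0,0],[0,0,0],1],
])

```text
clock: 9.35
position: [0.5457, -0.0158, 0.0599]
tcp_rot: [0.0, 0.707, 0.707, 0.001]
contact_force: [-4.5, -0.3, 5.6]
gripper_width: 0.104
gripper_force: 63.4
```

Emit:
servo_tool([
  [[0,0,0],[0,0,0],0.8],
  [[0,0,0],[0,0,0],0.7],
  [[0,0,0],[0,0,0],0.6],
  [[0,0,0],[0,0,0],0.6],
  [[0,0,0],[0,0,0],0.6],
  [[0,0,0],[0,0,-1],0.6],
  [[0,0,0],[0,0,-2],0.6],
  [[0,0,0],[0,0,-3],0.6],
  [[0,0,0],[0,0,-3],0.6],
  [[0,0,0],[0,0,-3],0.6],
  [[0,0,0],[0,-4,0],1],
  [[0,0,0],[0,-4,0],1],
  [[0,0,0],[0,-4,0],1],
  [[0,0,0],[0,-4,0],1],
  [[0,0,0],[0,0,0],1],
])

```text
clock: 10.85
position: [0.379, -0.0153, 0.1775]
tcp_rot: [-0.004, 0.707, 0.707, -0.0]
contact_force: [0.2, 0.3, 0.4]
gripper_width: 0.006
gripper_force: 0.0
```

```bash
cat > bw.py <<'E'
from h import *
def bowl(z=.086):
    im=bot.snapshot("top").astype(int);k=(im[...,2]>im[...,0]*1.35+8).astype(np.uint8);k[:, :150]=0;k[200:]=0
    cs=max(cv2.findContours(k,0,1)[0],key=len);h=cv2.convexHull(cs)[:,0].astype(float)
    W=np.array([ray("top",q,z)[:2] for q in h]);A=np.c_[2*W,np.ones(len(W))];s=np.linalg.lstsq(A,(W**2).sum(1),rcond=None)[0]
    return s[:2].round(4),np.sqrt(s[2]+s[:2]@s[:2]).round(4)
E
python3 - <<'E'
from bw import *
o,p,M=st();print(o["clock"],p,o["gripper_width"],o["contact_force"])
print(bowl()); save("side","b3",(140,150,320,290),4)
E
```

```text
10.85 [ 0.37904353 -0.01533482  0.17754691] 0.005859022038416933 [0.19013424 0.33618483 0.39882537]
(array([ 0.6078, -0.0191]), np.float64(0.0668))
```

View pics/b3.png

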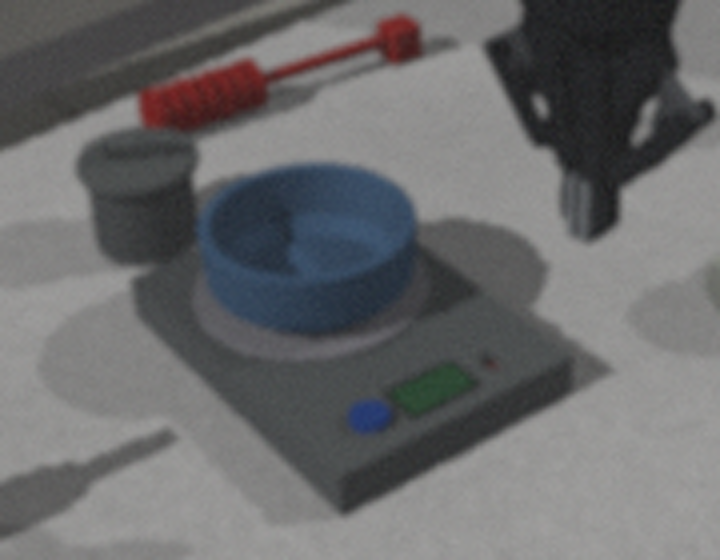

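The bowl stands upright in the middle of the plate, and the top-camera fit is within 2 mm. I'll press tare next.

Emit:
servo_tool([
  [[0,0,0],[3,4,0],1],
  [[0,0,0],[2.9,4,2],1],
  [[0,0,0],[0,3,3],1],
  [[0,0,0],[0,0,4],1],
  [[0,0,0],[0,0,3],1],
  [[0,0,0],[0,0,1.2],1],
  [[0,0,0],[0,0,0],1],
  [[0,0,0],[0,0,0],1],
])

```text
clock: 11.75
position: [0.4946, 0.0416, 0.0488]
tcp_rot: [0.001, 0.707, 0.707, 0.001]
contact_force: [0.8, -0.7, -1.3]
gripper_width: 0.001
gripper_force: 0.0
```

Emit:
servo_tool([
  [[0,0,0],[0.2,-0.5,0.6],1],
  [[0,0,0],[0,0,0.5],1],
  [[0,0,0],[0,0,0.3],1],
  [[0,0,0],[0,0,0.2],1],
  [[0,0,0],[0,0,0.1],1],
  [[0,0,0],[0,0,0.1],1],
  [[0,0,0],[0,0,0],1],
  [[0,0,0],[0,0,0],1],
])

```text
clock: 12.55
position: [0.4881, 0.0444, 0.0319]
tcp_rot: [-0.001, 0.707, 0.707, 0.001]
contact_force: [-6.0, 0.8, 18.2]
gripper_width: 0.002
gripper_force: 8.8
```

Emit:
servo_tool([
  [[0,0,0],[0,0,-1],0.5],
  [[0,0,0],[0,0,-3],0.5],
  [[0,0,0],[0,0,-4],0.5],
  [[0,0,0],[0,0,-4],0.5],
  [[0,0,0],[0,0,-4],0.5],
  [[0,0,0],[0,0,0],0.5],
])

```text
clock: 13.15
position: [0.4923, 0.0433, 0.1954]
tcp_rot: [0.004, 0.707, 0.707, 0.005]
contact_force: [0.7, -1.6, 1.1]
gripper_width: 0.497
gripper_force: 0.0
```

```bash
cat > tb.py <<'E'
from bw import *
def tabs(zc=.019,every=False):
    im=bot.snapshot("top").astype(int).min(2);k=(im>62).astype(np.uint8)
    n,lab,s,c=cv2.connectedComponentsWithStats(k,connectivity=4)
    return [((ray("top",c[i],.0165)[:2]+[-.0005,.0025]).round(4).tolist(),int(s[i,4])) for i in range(1,n) if 60<s[i,4]<160 and s[i,2]<16 and s[i,3]<16]
E
python3 - <<'E'
from tb import *
o,p,M=st();print(o["clock"],p,o["gripper_width"]);print(tabs(),bowl())
E
```

```text
13.15 [0.49231526 0.04334478 0.19540309] 0.4971474519932611
[([0.401, 0.27], 111), ([0.3672, 0.3125], 114)] (array([ 0.6078, -0.019 ]), np.float64(0.0669))
```

Emit:
servo_tool([
  [[0,0,0],[4,-1,0],0.45],
  [[0,0,0],[4,-1,0],0.45],
  [[0,0,0],[4,-1,2],0.45],
  [[0,0,0],[4,-1,3],0.45],
  [[0,0,0],[2.7,-0.6,3.5],0.45],
  [[0,0,0],[0,0,3.5],0.45],
  [[0,0,0],[0,0,2],0.45],
  [[0,0,0],[0,0,0],0.45],
  [[0,0,0],[0,0,0],0.45],
])

```text
clock: 14.15
position: [0.4414, 0.2291, 0.0495]
tcp_rot: [0.0, 0.707, 0.707, -0.001]
contact_force: [0.6, -0.1, -0.0]
gripper_width: 0.55
gripper_force: 0.0
```

```bash
python3 - <<'E'
from h import *
o,p,M=st();print(o["clock"],p,M.round(3).tolist(),o["gripper_width"])
save("side","a1",(110,250,250,384),4)
E
```

```text
14.15 [0.44141369 0.22914235 0.04949698] [[0.001, 1.0, -0.002], [1.0, -0.001, -0.002], [-0.002, -0.002, -1.0]] 0.5496559259827793
```

View pics/a1.png

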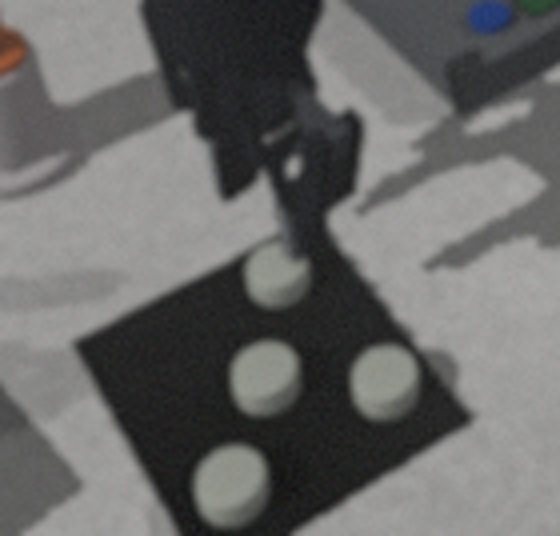

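All four tablets are still in place and the fingers are above A. I'll descend and grip it.

Emit:
servo_tool([
  [[0,0,0],[0.1,0.4,1.5],0.45],
  [[0,0,0],[0,0,1.5],0.45],
  [[0,0,0],[0,0,0.8],0.45],
  [[0,0,0],[0,0,0.5],0.45],
  [[0,0,0],[0,0,0],0.45],
  [[0,0,0],[0,0,0],0.6],
  [[0,0,0],[0,0,0],0.75],
  [[0,0,0],[0,0,0],0.75],
  [[0,0,0],[0,0,0],0.75],
  [[0,0,0],[0,0,0],0.75],
  [[0,0,0],[0,0,0],0.75],
], squeeze=40)

```text
clock: 15.3
position: [0.4468, 0.2313, 0.008]
tcp_rot: [0.0, 0.707, 0.707, 0.001]
contact_force: [-0.9, -0.2, 5.4]
gripper_width: 0.329
gripper_force: 39.8
```

Emit:
servo_tool([
  [[0,0,0],[0,0,-1],0.75],
  [[0,0,0],[0,0,-3],0.75],
  [[0,0,0],[0,0,-4],0.75],
  [[0,0,0],[0,0,-4],0.75],
  [[0,0,0],[0,0,-4],0.75],
  [[0,0,0],[-3,2,0],0.75],
  [[0,0,0],[-3,2.2,0],0.75],
  [[0,0,0],[-3,2.2,0],0.75],
  [[0,0,0],[-3,2.2,0],0.75],
  [[0,0,0],[-3,2.2,0],0.75],
  [[0,0,0],[-3,2.2,0],0.75],
  [[0,0,0],[-2.5,2,0],0.75],
  [[0,0,0],[-1.9,1.1,0],0.75],
  [[0,0,0],[0,0,0],0.75],
  [[0,0,0],[0,0,0],0.75],
])

```text
clock: 16.8
position: [0.6064, 0.007, 0.167]
tcp_rot: [-0.001, 0.707, 0.707, -0.0]
contact_force: [0.5, 0.4, -0.1]
gripper_width: 0.327
gripper_force: 39.5
```

Emit:
servo_tool([
  [[0,0,0],[0,0,3],0.75],
  [[0,0,0],[0,0,4],0.75],
  [[0,0,0],[0,0,2.5],0.75],
  [[0,0,0],[0,0,1.2],0.75],
  [[0,0,0],[0,0,0],0.75],
  [[0,0,0],[0,0,0],0.5],
  [[0,0,0],[0,0,0],0.5],
  [[0,0,0],[0,0,0],0.5],
  [[0,0,0],[0,0,-3],0.5],
  [[0,0,0],[0,0,-4],0.5],
  [[0,0,0],[0,0,-4],0.5],
  [[0,0,0],[0,0,0],0.5],
  [[0,0,0],[0,0,0],0.5],
])

```text
clock: 18.1
position: [0.6081, 0.0067, 0.1724]
tcp_rot: [0.001, 0.707, 0.707, 0.002]
contact_force: [0.6, 0.4, -0.8]
gripper_width: 0.497
gripper_force: 0.0
```

```bash
python3 - <<'E'
from tb import *
o,p,M=st();print(o["clock"],p,o["gripper_width"],o["contact_force"]);print(tabs(),bowl())
print([(round(d["score"],2),ray("top",[np.nonzero(d["mask"])[i].mean() for i in(1,0)],.019)[:2].round(3)) for d in bot.trace("top","tab1")])
E
```

```text
18.1 [0.608138   0.00670967 0.17236312] 0.4967039234918916 [ 0.61952827  0.37504177 -0.84019914]
[([0.3672, 0.3124], 115)] (array([ 0.6076, -0.0196]), np.float64(0.0667))
[(0.69, array([0.366, 0.307])), (0.44, array([0.611, 0.   ])), (0.36, array([0.405, 0.273]))]
```

```bash
python3 - <<'E'
from tb import *
save("top","t3",(70,130,260,290),4)
E
```

```text
(no output)
```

View pics/t3.png

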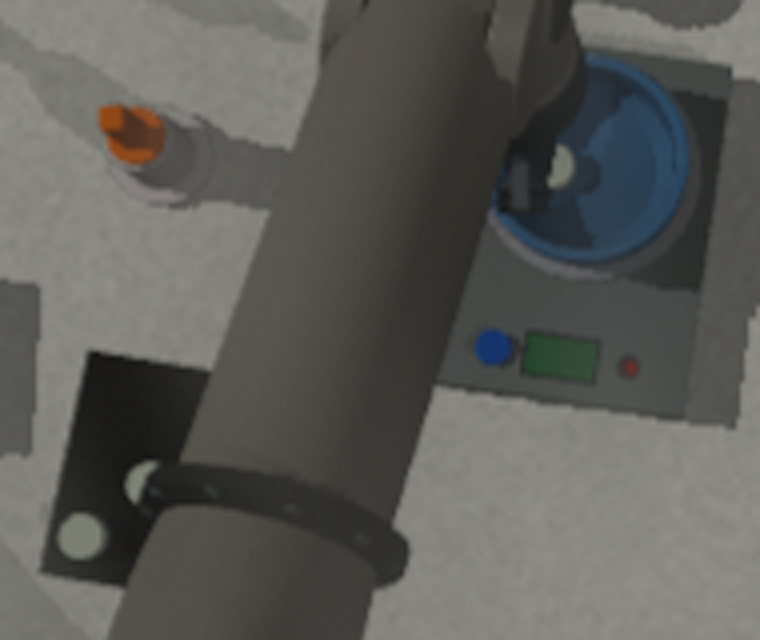

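Tablet A lies in the bowl at (560,165) in the crop. B is partly hidden by the arm but in place, so B is next.

Emit:
servo_tool([
  [[0,0,0],[2.9,-2.3,0],0.45],
  [[0,0,0],[2.9,-2.3,0],0.45],
  [[0,0,0],[2.9,-2.3,0],0.45],
  [[0,0,0],[2.9,-2.3,0],0.45],
  [[0,0,0],[2.9,-2.3,0],0.45],
  [[0,0,0],[2.9,-2.3,0],0.45],
  [[0,0,0],[2.9,-2.3,0],0.45],
  [[0,0,0],[2.9,-2.3,0],0.45],
  [[0,0,0],[3.1,-2.3,2],0.45],
  [[0,0,0],[0,0,4],0.45],
  [[0,0,0],[0,0,4],0.45],
  [[0,0,0],[0,0,2],0.45],
  [[0,0,0],[0,0,0],0.45],
  [[0,0,0],[0,0,0],0.45],
])

```text
clock: 19.7
position: [0.3999, 0.2696, 0.05]
tcp_rot: [0.0, 0.707, 0.707, -0.001]
contact_force: [-0.5, -0.7, 0.5]
gripper_width: 0.548
gripper_force: 0.0
```

```bash
python3 - <<'E'
from h import *
save("side","a2",(110,250,250,384),4)
E
```

```text
(no output)
```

View pics/a2.png

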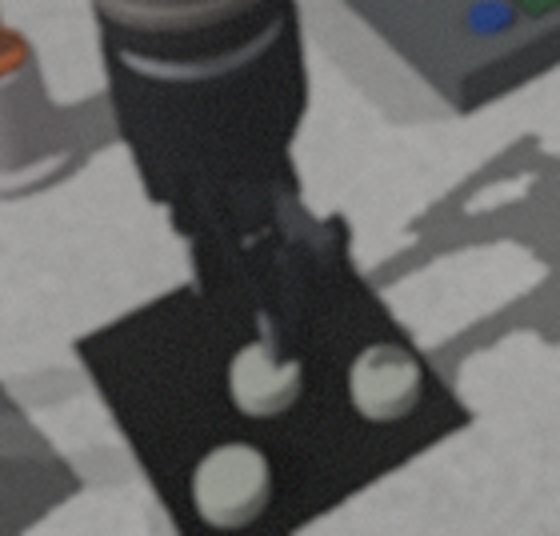

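Emit:
servo_tool([
  [[0,0,0],[0,0.1,1.5],0.45],
  [[0,0,0],[0,0,1.5],0.45],
  [[0,0,0],[0,0,0.8],0.45],
  [[0,0,0],[0,0,0.5],0.45],
  [[0,0,0],[0,0,0],0.45],
  [[0,0,0],[0,0,0],0.6],
  [[0,0,0],[0,0,0],0.75],
  [[0,0,0],[0,0,0],0.75],
  [[0,0,0],[0,0,0],0.75],
  [[0,0,0],[0,0,0],0.75],
  [[0,0,0],[0,0,0],0.75],
])

```text
clock: 20.85
position: [0.4017, 0.2704, 0.0082]
tcp_rot: [0.0, 0.707, 0.707, 0.001]
contact_force: [-0.2, -0.6, 6.5]
gripper_width: 0.328
gripper_force: 39.4
```

B, C and D were unmoved, and B is now gripped. I'll carry it to the bowl.

Emit:
servo_tool([
  [[0,0,0],[0,0,-1],0.75],
  [[0,0,0],[0,0,-3],0.75],
  [[0,0,0],[0,0,-4],0.75],
  [[0,0,0],[0,0,-4],0.75],
  [[0,0,0],[0,0,-4],0.75],
  [[0,0,0],[-3,2,0],0.75],
  [[0,0,0],[-3.2,2.1,0],0.75],
  [[0,0,0],[-3.2,2.1,0],0.75],
  [[0,0,0],[-3.2,2.1,0],0.75],
  [[0,0,0],[-3.2,2.1,0],0.75],
  [[0,0,0],[-3.2,2.1,0],0.75],
  [[0,0,0],[-3.2,2.1,0],0.75],
  [[0,0,0],[-3.2,2.1,0],0.75],
  [[0,0,0],[-3.2,2.1,0],0.75],
  [[0,0,0],[-2.8,1.8,0],0.75],
  [[0,0,0],[0,0,0],0.75],
  [[0,0,0],[0,0,0],0.75],
])

```text
clock: 22.55
position: [0.6067, -0.0449, 0.1672]
tcp_rot: [-0.0, 0.708, 0.706, -0.0]
contact_force: [-0.5, 0.5, -0.5]
gripper_width: 0.329
gripper_force: 39.5
```

Emit:
servo_tool([
  [[0,0,0],[0,0,3],0.75],
  [[0,0,0],[0,0,4],0.75],
  [[0,0,0],[0,0,2.5],0.75],
  [[0,0,0],[0,0,1.2],0.75],
  [[0,0,0],[0,0,0],0.75],
  [[0,0,0],[0,0,0],0.5],
  [[0,0,0],[0,0,0],0.5],
  [[0,0,0],[0,0,0],0.5],
  [[0,0,0],[0,0,-3],0.5],
  [[0,0,0],[0,0,-4],0.5],
  [[0,0,0],[0,0,-4],0.5],
  [[0,0,0],[0,0,0],0.5],
  [[0,0,0],[0,0,0],0.5],
])

```text
clock: 23.85
position: [0.6081, -0.0444, 0.1723]
tcp_rot: [0.001, 0.707, 0.707, 0.002]
contact_force: [0.4, -0.2, 1.0]
gripper_width: 0.499
gripper_force: 0.0
```

Emit:
servo_tool([
  [[0,0,0],[3,-2,0],0.45],
  [[0,0,0],[3,-2,0],0.45],
  [[0,0,0],[3,-2,0],0.45],
  [[0,0,0],[3,-2,0],0.45],
  [[0,0,0],[3,-2,0],0.45],
  [[0,0,0],[3,-2,0],0.45],
  [[0,0,0],[3,-2,0],0.45],
  [[0,0,0],[3,-2,0],0.45],
  [[0,0,0],[3,-2,0],0.45],
  [[0,0,0],[3,-2,0],0.45],
  [[0,0,0],[3,-2,0],0.45],
  [[0,0,0],[2.6,-2,2],0.45],
  [[0,0,0],[0,0,4],0.45],
  [[0,0,0],[0,0,4],0.45],
  [[0,0,0],[0,0,2],0.45],
  [[0,0,0],[0,0,0],0.45],
  [[0,0,0],[0,0,0],0.45],
])

```text
clock: 25.55
position: [0.3667, 0.3115, 0.0499]
tcp_rot: [0.0, 0.707, 0.707, -0.001]
contact_force: [0.2, 0.1, 1.2]
gripper_width: 0.55
gripper_force: 0.0
```

```bash
cat > sd.py <<'E'
from h import *
def side_tabs():
    im=bot.snapshot("side")
    out=[]
    for d in bot.trace("side","tab1"):
        ys,xs=np.nonzero(d["mask"]);out.append((round(d["score"],2),len(xs),ray("side",(xs.mean(),ys.mean()),.0115)[:2].round(4).tolist()))
    return out
E
python3 - <<'E'
from sd import *
o,p,M=st();print(o["clock"],p);print(side_tabs())
E
```

```text
25.55 [0.36672583 0.31147581 0.04990796]
[(0.82, 277, [0.3599, 0.2352]), (0.46, 249, [0.365, 0.3161]), (0.27, 1791, [0.6711, -0.0625])]
```

Emit:
servo_tool([
  [[0,0,0],[0.1,0,1.5],0.45],
  [[0,0,0],[0,0,1.5],0.45],
  [[0,0,0],[0,0,0.8],0.45],
  [[0,0,0],[0,0,0.5],0.45],
  [[0,0,0],[0,0,0],0.45],
  [[0,0,0],[0,0,0],0.6],
  [[0,0,0],[0,0,0],0.75],
  [[0,0,0],[0,0,0],0.75],
  [[0,0,0],[0,0,0],0.75],
  [[0,0,0],[0,0,0],0.75],
  [[0,0,0],[0,0,0],0.75],
])

```text
clock: 26.75
position: [0.3677, 0.3135, 0.0081]
tcp_rot: [-0.0, 0.707, 0.707, 0.001]
contact_force: [-0.8, -0.5, 5.4]
gripper_width: 0.329
gripper_force: 39.4
```

Emit:
servo_tool([
  [[0,0,0],[0,0,-1],0.75],
  [[0,0,0],[0,0,-3],0.75],
  [[0,0,0],[0,0,-4],0.75],
  [[0,0,0],[0,0,-4],0.75],
  [[0,0,0],[0,0,-4],0.75],
  [[0,0,0],[-3,2.3,0],0.75],
  [[0,0,0],[-3.1,2.3,0],0.75],
  [[0,0,0],[-3.1,2.3,0],0.75],
  [[0,0,0],[-3.1,2.3,0],0.75],
  [[0,0,0],[-3.1,2.3,0],0.75],
  [[0,0,0],[-3.1,2.3,0],0.75],
  [[0,0,0],[-3.1,2.3,0],0.75],
  [[0,0,0],[-3.1,2.3,0],0.75],
  [[0,0,0],[-3.1,2.3,0],0.75],
  [[0,0,0],[-3.1,2.3,0],0.75],
  [[0,0,0],[-2.4,2,0],0.75],
  [[0,0,0],[0,0,0],0.75],
  [[0,0,0],[0,0,0],0.75],
])

```text
clock: 28.55
position: [0.6167, -0.0206, 0.1671]
tcp_rot: [-0.0, 0.708, 0.706, -0.0]
contact_force: [0.8, -0.4, -0.1]
gripper_width: 0.327
gripper_force: 39.5
```

Emit:
servo_tool([
  [[0,0,0],[0,0,3],0.75],
  [[0,0,0],[0,0,3],0.75],
  [[0,0,0],[0,0,2.5],0.75],
  [[0,0,0],[0,0,1],0.75],
  [[0,0,0],[0,0,0],0.75],
  [[0,0,0],[0,0,0],0.6],
  [[0,0,0],[0,0,0],0.5],
  [[0,0,0],[0,0,0],0.5],
  [[0,0,0],[0,0,-3],0.5],
  [[0,0,0],[0,0,-4],0.5],
  [[0,0,0],[0,0,-3],0.5],
  [[0,0,0],[0,0,0],0.5],
  [[0,0,0],[0,0,0],0.5],
])

```text
clock: 29.85
position: [0.6177, -0.0203, 0.1738]
tcp_rot: [0.001, 0.707, 0.707, 0.001]
contact_force: [0.3, 0.5, 0.7]
gripper_width: 0.5
gripper_force: 0.0
```

```bash
python3 - <<'E'
from sd import *
o,p,M=st();print(o["clock"],p,o["contact_force"]);print(side_tabs())
E
```

```text
29.85 [ 0.61774801 -0.02032836  0.17379424] [0.30491324 0.47687906 0.65787071]
[(0.63, 219, [0.3607, 0.2359]), (0.48, 114, [0.7016, -0.0537]), (0.48, 3589, [0.5379, 0.0075])]
```

Emit:
servo_tool([
  [[0,0,0],[2.8,-2.8,0],0.45],
  [[0,0,0],[2.8,-2.8,0],0.45],
  [[0,0,0],[2.8,-2.8,0],0.45],
  [[0,0,0],[2.8,-2.8,0],0.45],
  [[0,0,0],[2.8,-2.8,0],0.45],
  [[0,0,0],[2.8,-2.8,0],0.45],
  [[0,0,0],[2.8,-2.8,0],0.45],
  [[0,0,0],[2.8,-2.8,0],0.45],
  [[0,0,0],[3.1,-3.3,2],0.45],
  [[0,0,0],[0,0,4],0.45],
  [[0,0,0],[0,0,4],0.45],
  [[0,0,0],[0,0,2],0.45],
  [[0,0,0],[0,0,0],0.45],
  [[0,0,0],[0,0,0],0.45],
])

```text
clock: 31.35
position: [0.3597, 0.2345, 0.052]
tcp_rot: [0.0, 0.707, 0.707, -0.001]
contact_force: [0.1, 0.2, 0.4]
gripper_width: 0.551
gripper_force: 0.0
```

```bash
python3 - <<'E'
from sd import *
o,p,M=st();print(o["clock"],p,o["contact_force"]);print(side_tabs())
E
```

```text
31.35 [0.35973228 0.23450206 0.05197546] [0.06319947 0.19904431 0.41659861]
[(0.73, 190, [0.3589, 0.2385])]
```

Emit:
servo_tool([
  [[0,0,0],[0.1,0,1.5],0.45],
  [[0,0,0],[0,0,1.5],0.45],
  [[0,0,0],[0,0,0.9],0.45],
  [[0,0,0],[0,0,0.6],0.45],
  [[0,0,0],[0,0,0],0.45],
  [[0,0,0],[0,0,0],0.6],
  [[0,0,0],[0,0,0],0.75],
  [[0,0,0],[0,0,0],0.75],
  [[0,0,0],[0,0,0],0.75],
  [[0,0,0],[0,0,0],0.75],
  [[0,0,0],[0,0,0],0.75],
])

```text
clock: 32.55
position: [0.3606, 0.2363, 0.008]
tcp_rot: [-0.0, 0.707, 0.707, 0.001]
contact_force: [-0.3, -0.5, 5.9]
gripper_width: 0.328
gripper_force: 39.3
```

Emit:
servo_tool([
  [[0,0,0],[0,0,-1],0.75],
  [[0,0,0],[0,0,-3],0.75],
  [[0,0,0],[0,0,-4],0.75],
  [[0,0,0],[0,0,-4],0.75],
  [[0,0,0],[0,0,-4],0.75],
  [[0,0,0],[-2.5,2.4,0],0.75],
  [[0,0,0],[-2.6,2.4,0],0.75],
  [[0,0,0],[-2.6,2.4,0],0.75],
  [[0,0,0],[-2.6,2.4,0],0.75],
  [[0,0,0],[-2.6,2.4,0],0.75],
  [[0,0,0],[-2.6,2.4,0],0.75],
  [[0,0,0],[-2.6,2.4,0],0.75],
  [[0,0,0],[-2.6,2.4,0],0.75],
  [[0,0,0],[-2.6,2.4,0],0.75],
  [[0,0,0],[-2,2.2,0],0.75],
  [[0,0,0],[0,0,0],0.75],
  [[0,0,0],[0,0,0],0.75],
])

```text
clock: 34.25
position: [0.5978, -0.0176, 0.1673]
tcp_rot: [-0.0, 0.708, 0.707, -0.0]
contact_force: [0.1, 0.2, 0.0]
gripper_width: 0.326
gripper_force: 39.6
```

Emit:
servo_tool([
  [[0,0,0],[0,0,3],0.75],
  [[0,0,0],[0,0,3],0.75],
  [[0,0,0],[0,0,2.3],0.75],
  [[0,0,0],[0,0,1],0.75],
  [[0,0,0],[0,0,0],0.75],
  [[0,0,0],[0,0,0],0.6],
  [[0,0,0],[0,0,0],0.5],
  [[0,0,0],[0,0,0],0.5],
  [[0,0,0],[0,0,-3],0.5],
  [[0,0,0],[0,0,-4],0.5],
  [[0,0,0],[0,0,-4],0.5],
  [[0,0,0],[4,-4,-2],0.5],
  [[0,0,0],[4,-4,0],0.5],
  [[0,0,0],[4,-4,0],0.5],
  [[0,0,0],[4,-4,0],0.5],
  [[0,0,0],[4,-4,0],0.5],
  [[0,0,0],[0,0,0],0.5],
])

```text
clock: 35.95
position: [0.4178, 0.1652, 0.2008]
tcp_rot: [-0.004, 0.702, 0.712, 0.0]
contact_force: [0.2, 0.3, -0.6]
gripper_width: 0.5
gripper_force: 0.0
```

```bash
python3 - <<'E'
from tb import *
o,p,M=st();print(o["clock"],p,o["contact_force"],bowl())
save("top","t5",(78,130,278,290),4)
E
```

```text
35.95 [0.41778045 0.1652291  0.2008237 ] [ 0.20111801  0.26391665 -0.56017731] (array([ 0.6079, -0.019 ]), np.float64(0.0667))
```

View pics/t5.png

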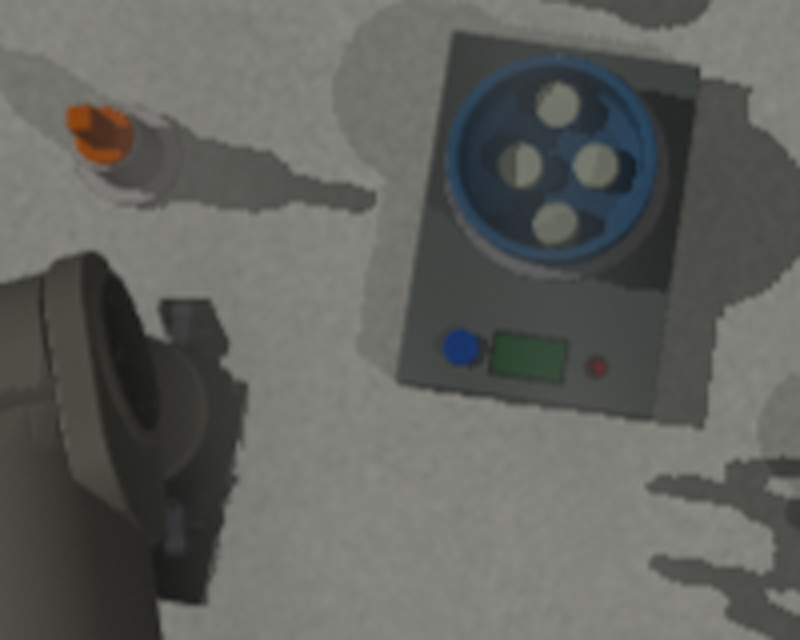

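All four tablets lie flat in the bowl, at crop (558,105), (520,165), (596,165) and (555,222). The mat is partly hidden, but only four tablets were there at the start. The stylus is next.

Emit:
servo_tool([
  [[0,0,0],[1.5,3,0],0.45],
  [[0,0,0],[1.5,3,0],0.45],
  [[0,0,0],[1.5,3,0],0.45],
  [[0,0,0],[1.5,3,0],0.45],
  [[0,0,0],[1.5,3,0],0.45],
  [[0,0,0],[1.5,3,0],0.45],
  [[0,0,0],[1.5,2.4,0],0.45],
  [[0,0,0],[0.3,0,2],0.45],
  [[0,0,0],[0,0,1],0.45],
  [[0,0,0],[0,0,0],0.45],
  [[0,0,0],[0,0,0],0.45],
])

```text
clock: 37.15
position: [0.6276, 0.2641, 0.1713]
tcp_rot: [0.0, 0.708, 0.706, -0.0]
contact_force: [0.5, 0.2, 0.7]
gripper_width: 0.548
gripper_force: 0.0
```

```bash
python3 - <<'E'
from h import *
o,p,M=st();print(o["clock"],p,M.round(3).tolist(),o["contact_force"])
# stylus orange in side view: grip part and flange
im=bot.snapshot("side").astype(int)
k=((im[...,0]>im[...,2]*1.7+20)).astype(np.uint8);k[:, :80]=0;k[:,140:]=0;k[:220]=0;k[300:]=0
for v in range(228,275,2):
    x=np.nonzero(k[v])[0]
    if len(x):print(v,x.min(),x.max(),end="; ")
print()
for xy in((.6225,.273),):
    for z in(.13,.1,.076):print(z,proj("side",[*xy,z]).round(1))
E
```

```text
37.15 [0.62758029 0.2640948  0.17128241] [[0.002, 1.0, 0.0], [1.0, -0.002, -0.001], [-0.001, 0.0, -1.0]] [0.46967895 0.17970776 0.67007318]
240 102 102; 242 98 105; 244 98 104; 246 98 101; 248 99 101; 250 99 102; 252 100 102; 254 101 103; 256 101 103; 258 102 104; 260 101 104; 262 100 115; 264 99 114; 266 99 112; 268 100 108; 
0.13 [101.5 240.7]
0.1 [104.8 252.3]
0.076 [107.3 261.2]
```

Emit:
servo_tool([
  [[0,0,0],[0.9,-0.5,0],0.45],
  [[0,0,0],[0,0,0],0.45],
  [[0,0,0],[0,0,2],0.45],
  [[0,0,0],[0,0,2],0.45],
  [[0,0,0],[0,0,2],0.45],
  [[0,0,0],[0,0,1.5],0.45],
  [[0,0,0],[0,0,0.6],0.45],
  [[0,0,0],[0,0,0],0.45],
  [[0,0,0],[0,0,0],0.6],
  [[0,0,0],[0,0,0],0.7],
  [[0,0,0],[0,0,0],0.8],
  [[0,0,0],[0,0,0],0.9],
  [[0,0,0],[0,0,0],0.9],
  [[0,0,0],[0,0,0],0.9],
  [[0,0,0],[0,0,0],0.9],
], squeeze=60)

```text
clock: 38.7
position: [0.623, 0.275, 0.0911]
tcp_rot: [0.0, 0.707, 0.707, 0.001]
contact_force: [0.2, 0.5, 4.7]
gripper_width: 0.179
gripper_force: 58.6
```

Emit:
servo_tool([
  [[0,0,0],[0,0,-1],0.9],
  [[0,0,0],[0,0,-2],0.9],
  [[0,0,0],[0,0,-3],0.9],
  [[0,0,0],[0,0,-3],0.9],
  [[0,0,0],[0,0,-2],0.9],
  [[0,0,0],[-1.5,-1.5,0],0.9],
  [[0,0,0],[-2.5,-1.5,0],0.9],
  [[0,0,0],[-3,-1.5,0],0.9],
  [[0,0,0],[-3,-1.5,0],0.9],
  [[0,0,0],[-3,-1.5,0],0.9],
  [[0,0,0],[-3,-1.5,0],0.9],
  [[0,0,0],[-3,-1.5,0],0.9],
  [[0,0,0],[-3,-1.5,0],0.9],
  [[0,0,0],[-3,-1.5,0],0.9],
  [[0,0,0],[-3,-1,0],0.9],
  [[0,0,0],[-2.5,0,0],0.9],
  [[0,0,0],[-1.4,0,0],0.9],
  [[0,0,0],[0,0,0],0.9],
  [[0,0,0],[0,0,0],0.9],
])

```text
clock: 40.6
position: [0.477, -0.0436, 0.1998]
tcp_rot: [-0.001, 0.707, 0.707, 0.0]
contact_force: [-0.1, 0.2, -0.5]
gripper_width: 0.18
gripper_force: 58.6
```

```bash
python3 - <<'E'
from h import *
o,p,M=st();print(o["clock"],p,M.round(3).tolist(),o["contact_force"],o["gripper_width"])
t=p+M[:,2]*.081;print(t,proj("side",t),proj("side",p+M[:,2]*.02))
u=proj("side",t).astype(int);l,tt=u-50;print(l,tt)
save("side","st1",(l,tt,l+100,tt+75),8)
E
```

```text
40.6 [ 0.47699842 -0.04363332  0.19975173] [[0.0, 1.0, -0.001], [1.0, -0.0, 0.001], [0.001, -0.001, -1.0]] [-0.14662146  0.16658487 -0.46310362] 0.18018917284632222
[ 0.47694327 -0.04355834  0.11875178] [263.15998143 208.22731638] [263.13806792 185.17292684]
213 158
```

View pics/st1.png

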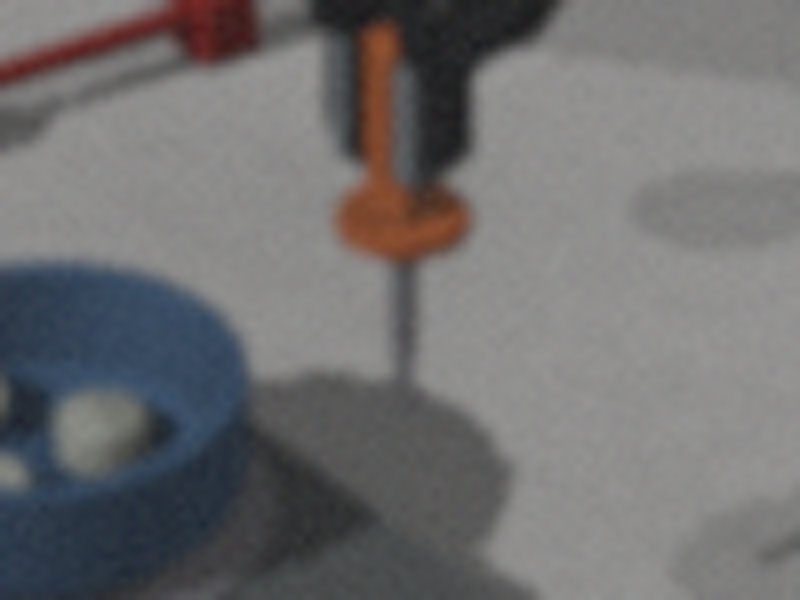

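The stylus hangs straight below the TCP, with its tip near crop (404,395) against a prediction of (405,405). I'll refine the key position from the saved picture.

```bash
python3 - <<'E'
from h import *
im=cv2.imread("pics/t0.png").astype(float)
w=im[215:229,219:235];red=np.clip(w[...,2]-w[...,1]-8,0,None);dark=np.clip(np.median(w.sum(2))-w.sum(2)-12,0,None)
v,u=np.mgrid[215:229,219:235]
c=lambda k:((u*k).sum()/k.sum(),(v*k).sum()/k.sum())
print("red",c(red),ray("top",c(red),.023)[:2]+[-.0005,.0025]);print("dark",c(dark))
print(red.round().astype(int)[3:11,3:13])
w=im[205:228,184:204];b=np.clip(w[...,0]-w[...,2]-30,0,None);v,u=np.mgrid[205:228,184:204];print("tare",c(b),ray("top",c(b),.036)[:2]+[-.0005,.0025])
s=cv2.imread("pics/s0.png").astype(float);w=s[230:250,250:275];red=np.clip(w[...,2]-w[...,1]-8,0,None);v,u=np.mgrid[230:250,250:275];print("side",c(red),ray("side",c(red),.023))
w=s[244:264,220:244];b=np.clip(w[...,0]-w[...,2]-30,0,None);v,u=np.mgrid[244:264,220:244];print("side tare",c(b),ray("side",c(b),.035))
E
```

```text
red (np.float64(227.20384615384614), np.float64(221.49615384615385)) [ 0.47830163 -0.04535606]
dark (np.float64(225.00224215246638), np.float64(220.39461883408072))
[[ 0  0  0  0  0  0  0  0  0  0]
 [ 0  0  0  0  0  0  0  0  0  0]
 [ 0  0  0  0  6 22 11  0  0  0]
 [ 0  0  0  6 14 37 35  2  0  0]
 [ 0  0  0  5 10 32 35  4  0  0]
 [ 0  0  0  0  4 21 16  0  0  0]
 [ 0  0  0  0  0  0  0  0  0  0]
 [ 0  0  0  0  0  0  0  0  0  0]]
tare (np.float64(192.67021748779405), np.float64(216.31291611185085)) [0.49042389 0.04494112]
side (np.float64(262.8181818181818), np.float64(240.63636363636363)) [ 0.47904074 -0.04446951  0.023     ]
side tare (np.float64(231.68746286393346), np.float64(253.54248366013073)) [0.48862789 0.04864643 0.035     ]
```

Emit:
servo_tool([
  [[0,0,0],[0,0.1,2],0.9],
  [[0,0,0],[0,0,3],0.9],
  [[0,0,0],[0,0,2],0.9],
  [[0,0,0],[0,0,1],0.9],
  [[0,0,0],[0,0,0],0.9],
  [[0,0,0],[0,0,0],0.9],
  [[0,0,0],[0,0,0],0.9],
])

```text
clock: 41.35
position: [0.4794, -0.0442, 0.1211]
tcp_rot: [0.001, 0.707, 0.707, 0.001]
contact_force: [0.1, -0.1, -0.9]
gripper_width: 0.18
gripper_force: 58.6
```

Emit:
servo_tool([
  [[0,0,0],[0,-0.1,0.4],0.9],
  [[0,0,0],[0,0,0.4],0.9],
  [[0,0,0],[0,0,0.4],0.9],
  [[0,0,0],[0,0,0.3],0.9],
  [[0,0,0],[0,0,0],0.9],
  [[0,0,0],[0,0,0],0.9],
])

```text
clock: 41.95
position: [0.4772, -0.0443, 0.1048]
tcp_rot: [-0.0, 0.707, 0.707, -0.0]
contact_force: [-0.2, -1.0, -0.8]
gripper_width: 0.181
gripper_force: 58.6
```

No contact at tip height 0.024, so the tip is inside the recess. I'll press now.

Emit:
servo_tool([
  [[0,0,0],[0,0,0.2],0.9],
  [[0,0,0],[0,0,0.2],0.9],
  [[0,0,0],[0,0,0.1],0.9],
  [[0,0,0],[0,0,0.1],0.9],
  [[0,0,0],[0,0,0],0.9],
  [[0,0,0],[0,0,0],0.9],
])

```text
clock: 42.55
position: [0.4778, -0.0444, 0.0998]
tcp_rot: [0.0, 0.707, 0.707, 0.001]
contact_force: [-0.9, 0.0, 6.9]
gripper_width: 0.185
gripper_force: 59.6
```

Emit:
servo_tool([
  [[0,0,0],[0,0,0.1],0.9],
  [[0,0,0],[0,0,0],0.9],
  [[0,0,0],[0,0,0],0.9],
  [[0,0,0],[0,0,0],0.9],
])

```text
clock: 42.95
position: [0.4779, -0.0444, 0.0996]
tcp_rot: [0.0, 0.707, 0.707, 0.001]
contact_force: [-2.4, 0.6, 12.3]
gripper_width: 0.182
gripper_force: 60.4
```

Emit:
servo_tool([
  [[0,0,0],[0,0,-1],0.9],
  [[0,0,0],[0,0,-2],0.9],
  [[0,0,0],[0,0,-3],0.9],
  [[0,0,0],[0,0,-4],0.9],
  [[0,0,0],[1.5,0,0],0.9],
  [[0,0,0],[2.5,0.5,0],0.9],
  [[0,0,0],[3,1,0],0.9],
  [[0,0,0],[3,1.5,0],0.9],
  [[0,0,0],[3,1.5,0],0.9],
  [[0,0,0],[3,1.5,0],0.9],
  [[0,0,0],[3,1.5,0],0.9],
  [[0,0,0],[3,1.5,0],0.9],
  [[0,0,0],[3,1.5,0],0.9],
  [[0,0,0],[3,1.5,0],0.9],
  [[0,0,0],[3,1.5,0],0.9],
  [[0,0,0],[0.9,1,0],0.9],
  [[0,0,0],[0,0,0],0.9],
  [[0,0,0],[0,0,0],0.9],
  [[0,0,0],[0,0,0],0.9],
])

```text
clock: 44.85
position: [0.622, 0.273, 0.1981]
tcp_rot: [0.0, 0.708, 0.706, -0.0]
contact_force: [-0.4, -0.5, -0.6]
gripper_width: 0.181
gripper_force: 58.6
```

Emit:
servo_tool([
  [[0,0,0],[0.15,0,2],0.9],
  [[0,0,0],[0,0,2],0.9],
  [[0,0,0],[0,0,1],0.9],
  [[0,0,0],[0,0,1],0.9],
  [[0,0,0],[0,0,0],0.9],
  [[0,0,0],[0,0,0],0.9],
])

```text
clock: 45.45
position: [0.6226, 0.2761, 0.1386]
tcp_rot: [0.0, 0.707, 0.707, 0.0]
contact_force: [0.4, 0.6, 0.9]
gripper_width: 0.178
gripper_force: 58.6
```

Inside the hole with no contact. Lowering slowly.

Emit:
servo_tool([
  [[0,0,0],[-0.1,0,1],0.9],
  [[0,0,0],[0,0,1],0.9],
  [[0,0,0],[0,0,1],0.9],
  [[0,0,0],[0,0,0.8],0.9],
  [[0,0,0],[0,0,0.5],0.9],
  [[0,0,0],[0,0,0.2],0.9],
  [[0,0,0],[0,0,0],0.9],
  [[0,0,0],[0,0,0],0.9],
])

```text
clock: 46.25
position: [0.6226, 0.2753, 0.0933]
tcp_rot: [0.0, 0.707, 0.707, 0.0]
contact_force: [0.4, 0.6, -1.2]
gripper_width: 0.178
gripper_force: 58.6
```

Emit:
servo_tool([
  [[0,0,0],[0,0,0.15],0.9],
  [[0,0,0],[0,0,0.1],0.9],
  [[0,0,0],[0,0,0],0.9],
  [[0,0,0],[0,0,0],0.9],
])

```text
clock: 46.65
position: [0.6226, 0.2753, 0.0911]
tcp_rot: [0.0, 0.707, 0.707, 0.0]
contact_force: [-0.4, 0.1, 3.3]
gripper_width: 0.177
gripper_force: 58.9
```

The flange is on the tube. I'll release slowly, go up and move away.

Emit:
servo_tool([
  [[0,0,0],[0,0,0],0.78],
  [[0,0,0],[0,0,0],0.7],
  [[0,0,0],[0,0,0],0.6],
  [[0,0,0],[0,0,0],0.5],
  [[0,0,0],[0,0,0],0.5],
  [[0,0,0],[0,0,-1],0.5],
  [[0,0,0],[0,0,-2],0.5],
  [[0,0,0],[0,0,-3],0.5],
  [[0,0,0],[0,0,-4],0.5],
  [[0,0,0],[0,0,-2],0.5],
  [[0,0,0],[0,-4,0],0.5],
  [[0,0,0],[0,-4,0],0.5],
  [[0,0,0],[0,-4,0],0.5],
  [[0,0,0],[0,-4,0],0.5],
  [[0,0,0],[0,-3,0],0.5],
  [[0,0,0],[0,0,0],0.5],
  [[0,0,0],[0,0,0],0.5],
  [[0,0,0],[0,0,0],0.5],
])

```text
clock: 48.45
position: [0.4337, 0.275, 0.2112]
tcp_rot: [0.001, 0.708, 0.707, 0.001]
contact_force: [0.6, -0.4, -0.2]
gripper_width: 0.497
gripper_force: 0.0
```

```bash
python3 - <<'E'
from tb import *
o,p,M=st();print(o["clock"],p,o["contact_force"],bowl())
a=cv2.imread("pics/s0.png")[:,:,::-1].astype(int);b=bot.snapshot("side").astype(int);c=bot.snapshot("top").astype(int);d=cv2.imread("pics/t0.png")[:,:,::-1].astype(int)
for n,x in(("s0",a),("now",b)):
    k=(x[...,0]>x[...,2]*1.7+20);k[:,:80]=0;k[:,140:]=0;k[:220]=0;k[300:]=0;ys,xs=np.nonzero(k);print(n,len(xs),xs.min(),xs.max(),ys.min(),ys.max(),xs.mean(),ys.mean())
for n,x in(("t0",d),("now",c)):
    k=(x[...,0]>x[...,2]*1.7+20);k[:,:85]=0;k[:,130:]=0;k[:145]=0;k[190:]=0;ys,xs=np.nonzero(k);print(n,len(xs),xs.mean(),ys.mean())
    w=x[150:195,190:245].min(2); n_,l,s,ce=cv2.connectedComponentsWithStats((x[145:200,190:245,0]>95).astype(np.uint8));print([(int(q[4])) for q in s[1:] if q[4]>30])
E
```

```text
48.45 [0.433722   0.27499308 0.21123228] [ 0.58945399 -0.3858933  -0.19057841] (array([ 0.608, -0.019]), np.float64(0.0666))
s0 170 97 115 240 269 103.55882352941177 257.68823529411765
now 185 97 114 241 269 103.43783783783783 257.8972972972973
t0 134 101.91791044776119 162.87313432835822
[]
now 146 101.63013698630137 162.66438356164383
[69, 76, 48, 66]
```

```bash
python3 -c "
from cell import bot
print(bot.job_done())"
```

```text
the job is handed in; nothing more can be done
None
```

The job is handed in at 48 s on the robot's clock: I pressed tare with the empty bowl on the plate, put all four tablets in the bowl, pressed the memory key with the stylus and hung the stylus back in its stand; no verdict came back.

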